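# Reset the bench air valve

## Task

A roll of red tape has been parked over the upright stem of the bench air valve, in the way of its handwheel: slide it up off the stem and set it down flat in the grey tray, without dropping it. Then turn the blue handwheel clockwise (seen from above) until it comes to its stop, back it off exactly two full turns anticlockwise, and finish there with the gripper still holding its black crank handle, not letting go. Leave the flux jar, the phone and the screwdriver where they lie.

Things in the scene. Friction and masses are not known exactly. Their poses are not given: they have to be found in the camera images.
- valve: Bench air valve, fixed to the bench: square dark foot 100 mm wide, brass body 52 mm wide with pipes out to 95 mm along y either way, and a fixed steel stem, an upright post 22 mm in diameter that passes through the handwheel and ends 132 mm above the bench (40 mm above the wheel's top face). Origin at the centre of the underside, on the stem's axis; z up
- wheel_axis (a point): Centre of the top face of the valve's blue disc handwheel, on its upright turning axis, 92 mm above the bench; axes those of valve, which do not turn with the wheel. The wheel is a disc 140 mm across and 12 mm thick with a flat top and a white painted line opposite the crank
- handwheel (a joint): Angle of the handwheel (rad, counts on over several turns): 0 = fully closed against the stop, with the crank towards the +x axis of wheel_axis; it grows anticlockwise seen from above (opening), up to 19.5 at the other stop. It starts between about 0.5 and 1.3 turns open. The wheel stays where it is left; turning it takes about 4 N at the crank. Both stops are hard
- crank: The crank handle: upright black cylinder, 18 mm in diameter and 55 mm tall, standing on the handwheel's top face 55 mm from the axis; origin at its centre, so 27.5 mm above the wheel's top face (119.5 mm above the bench). It spins freely about its own upright axis, so a gripper can hold it and keep its own yaw while carrying it round the circle
- tape_roll: Roll of red tape with a cardboard core: outer diameter 60 mm, hole 33 mm, 24 mm thick, about 70 g; origin at the centre of its underside, z along the hole's axis. At the start it lies flat on the handwheel's top face with the stem standing up through its hole (up to 5 mm of play) and 16 mm out of its top; the crank handle stands beside it
- tray: Shallow open grey tray fixed to the bench: 170 x 170 mm outside, 30 mm high, walls and floor 4 to 5 mm thick; origin at the centre of its underside, z up, x and y along its sides
- flux_jar: Bystander: amber jar with a white cap, 44 mm across, 50 mm tall; origin at the centre of its underside
- phone: Bystander: black phone lying flat, 72 x 148 x 9 mm; origin at the centre of its underside, y along its length
- screwdriver: Bystander: orange-handled screwdriver lying on the bench, 160 mm long along its x
Not all that is in view belongs to the job. There is more than one size of the tape_roll; the job needs the smallest.

How it is judged:
On the way, in this order (a step that is already met when the one before it is completed fails the run):
1. the tape roll is off the stem, lying flat and released in the tray (horizontal distance between tape_roll and tray below 0.085 m and z of tape_roll in the frame of tray below 0.012 m and angle between tape_roll's own z axis and vertical below 0.15 rad and linear speed of tape_roll below 0.03 m/s and contact force between the fingers and tape_roll below 0.1 N), for 0.2 s.
2. the handwheel is turned clockwise to its stop (value of joint handwheel below 0.12 rad), for 0.1 s.
At the end, for the whole second after the job is handed in: After the stop was reached (within 0.12 rad) the handwheel stands still two turns (12.57 rad, within 0.25) open; the gripper still holds the crank (over 4 N, its axis within 15 mm of the grasp centre); the tape roll lies flat and at rest on the floor of the tray (value of joint handwheel between 12.316 and 12.816 rad and velocity of joint handwheel between -0.1 and 0.1 rad/s and contact force between the fingers and crank above 4 N and horizontal distance between the grasp point and crank below 0.015 m and distance between the grasp point and crank below 0.04 m and horizontal distance between tape_roll and tray below 0.085 m and z of tape_roll in the frame of tray below 0.012 m and angle between tape_roll's own z axis and vertical below 0.15 rad and linear speed of tape_roll below 0.03 m/s); the arm keeps its last pose, push and grip.
It fails at once if the tape roll was dropped (let fall from more than about 3 cm) (linear speed of tape_roll above 0.8 m/s and contact force between the fingers and tape_roll below 0.05 N).
It fails at once if the flux jar, the phone or the screwdriver was moved by more than 2 cm (distance of any of flux_jar, phone, screwdriver from where it was at the start of the episode above 0.02 m).
It also fails if it takes over 72 s, if anything falls off the work surface, if the arm or the gripper's body presses on something with over 40 N, if the wrist force passes 120 N, or if a joint passes its speed limit or range.

## Robot

A 6-joint arm with a two-finger parallel gripper is mounted at the origin on the work surface. World frame = base frame: x ahead of the robot, y to its left, z up, the work surface at z = 0. Lengths are in m, angles in rad, forces in N, time in s.
With the tool pointing down it reaches from about 0.35 to 0.775 m from the base axis. Payload 7.3 kg.
Tool frame: the origin (TCP) lies on the centre line of the jaws, within the pads' length; the fingertips stand 11 mm ahead of it and the grasp point (between the pads) lies 8 mm behind it; z points along the fingers, y is the direction in which the jaws open and shut (so a half turn about z gives the same grasp; the last joint's range is limited). The gripper opens to 92 mm and grips with 3 to 60 N. Pads are 19 mm wide; open, the fingers measure 130 mm over their backs; the gripper's body (75 mm by 190 mm) begins 47 mm behind the grasp point.
Start: joints at [-1.354, 0.342, 1.524, -0, 1.275, -0.146], TCP at [0.186, -0.491, 0.238] pointing down, gripper open.
Joint ranges: [-2.53, 2.53], [-0.77, 2.02], [0.04, 2.7], [-1, 4.14], [0.28, 2.66], [-3.11, 3.11]. Speed limits (rad/s): [2.57, 2.57, 3.14, 3.14, 3.14, 3.14].

## Interface

Orientations are given as [roll, pitch, yaw] about the fixed x, y, z axes, in that order (R = Rz(yaw) Ry(pitch) Rx(roll)).
In Python, from cell import robot gives the robot as it stands.
- The arm moves only by the tool jog_arm, never from a script. Its argument "deltas" is one flat list of numbers, 6 for each row, row after row: the shift along the world's x, y, z in units of 0.1 m (1.0 is 0.1 m), then the turn, a rotation vector about the world's x, y, z in units of 90 degrees (1.0 is 90 degrees). A call has 1 to 5 rows; each row is the pose to reach, as a shift and turn from the pose commanded when the call began; what a row does not reach only later rows make up. A row lasts 1/12 s, in which the tool goes at most 41.7 mm and 7.16 degrees, less where a joint would pass 70% of its speed; a pose out of reach is approached as far as the arm can. A call with a number of a shift or a turn outside -1 to 1 is refused whole. A call with a gripper value outside its range is refused whole. "claw" is the opening, from 0 (shut) to 1 (fully open), set as the call begins (left out, the last holds). The fingers move at their own pace and stop on an object; "newtons" is the grip in N (left out, the last holds). Time passes only in rows, so rows that repeat a pose let the fingers close. It gives the time, the measured TCP pose, the force and the opening at its end, in the units of the state.
- robot.observe(): the state, without advancing time (a new reading comes with each control period).
- robot.read_camera(name): name is "scene" or "top" or "wrist"; returns the picture (420x560x3 uint8, red, green, blue); there is no depth.
- robot.camera_params(name): a dict with "fx", "fy", "cx", "cy" (pixels), "k1" (the pictures are not rectified: a ray, as slopes to the right and down, at radius r is drawn at 1 + k1 r^2 times it, then the intrinsics apply), "R" (3x3) and "t" (3): a world point X has camera coordinates R X + t. Camera axes: x right, y down, z forward; pixel columns grow to the right and rows downward; lengths in m; the calibration is good to about 2 mm. A picture is of the moment at which its call begins: read the wrist's pose just before it. camera_params takes no time and is no camera call; for the wrist camera it gives the pose at the moment of the call.
- robot.hand_in(): hands the job in, once; it reports no verdict.
The state is a dict: "time": time; "qpos": joint angles; "qvel": joint speeds; "joint_efforts": joint torques, N m; "tool_pos": TCP position; "tool_rot": TCP orientation; "contact_force": force on the tool from outside, world axes, zero at the start; "torque": the same for the moment, N m; "opening": finger opening in m.
Only numpy, scipy, OpenCV 4.12 (cv2) and the standard library are available. Lean on these libraries where they do the work, as an engineer would, in place of code of your own. Each camera call takes 0.05 s, during which the arm holds its last target. There are 200 camera calls.

## Working session

There is one attempt and no reset: what is moved stays moved. The work goes in short steps, Python scripts to look and compute and a tool call to move; the robot and the scene stay as the last step left them, time stands still between calls to the robot, and variables do not carry over. Pictures are saved under pics/ and viewed, about 8 in all and at most 12, crops included, and the job is handed in when it is done.

Besides the shell and the picture viewer there is one more tool, called after "Call:" by a JSON object that holds its "op" and its "data". jog_arm: Moves the arm, as the interface text tells. Its arguments: {"type":"object","properties":{"deltas":{"type":"array","items":{"type":"number"}},"claw":{"type":"number"},"newtons":{"type":"number"}},"required":["deltas"]}

```bash
ls; mkdir -p pics; cat > h.py <<'E'
import numpy as np, cv2
from cell import robot
def ray(p,u,v):
    K=np.array([[p['fx'],0,p['cx']],[0,p['fy'],p['cy']],[0,0,1.]])
    d=np.array([(u-p['cx'])/p['fx'],(v-p['cy'])/p['fy']]); s=d.copy()
    for _ in range(30): s=d/(1+p['k1']*(s@s))
    R=np.array(p['R']);t=np.array(p['t'])
    return -R.T@t, R.T@np.r_[s,1]
def onz(p,u,v,z):
    c,d=ray(p,u,v); return c+d*(z-c[2])/d[2]
def snap(n,f):
    p=robot.camera_params(n); im=np.array(robot.read_camera(n))[:,:,::-1].copy()
    cv2.imwrite(f'pics/{f}.png',im); return p,im
E
python3 - <<'E'
from h import *
p,a=snap('top','top0'); q,b=snap('scene','scene0')
print(p,q); print(robot.observe())
E
```

```text
pics
{'fx': 391.8483781659661, 'fy': 391.8483781659661, 'cx': 272.7956137467631, 'cy': 211.48338109561197, 'k1': -0.07965884032336576, 'R': array([[ 0.00178891, -0.99999781, -0.00108383],
       [-0.984534  , -0.00157137, -0.17518658],
       [ 0.17518449,  0.00138046, -0.98453466]]), 't': array([0.04472657, 0.61908534, 0.99296262])} {'fx': 417.60759866288964, 'fy': 417.60759866288964, 'cx': 279.25557059897517, 'cy': 207.7309935127043, 'k1': -0.0029518097205242398, 'R': array([[ 0.01981923,  0.99978892, -0.00541344],
       [ 0.86978318, -0.01991164, -0.49303219],
       [-0.49303591,  0.005063  , -0.86999423]]), 't': array([-0.0432339 , -0.48166096,  1.36400456])}
{'time': 0.1, 'qpos': array([-1.35402652e+00,  3.42637441e-01,  1.52490507e+00, -2.56383843e-05,
        1.27541283e+00, -1.46012419e-01]), 'qvel': array([ 0.00101963, -0.00305903, -0.00172545, -0.00112961, -0.00067781,
        0.00061782]), 'joint_efforts': array([ 1.57555965e-03, -4.32004416e+01, -2.44694871e+01,  7.18942448e-02,
        5.26432588e-02, -2.73956039e-05]), 'tool_pos': array([ 0.18624264, -0.49048485,  0.23712829]), 'tool_rot': array([-3.14024090e+00, -1.74005527e-04,  3.62789584e-01]), 'contact_force': array([0.23724962, 0.46456515, 0.02075776]), 'torque': array([ 0.00311745,  0.0502906 , -0.01025261]), 'opening': 0.09144815789691559}
```

View pics/top0.png

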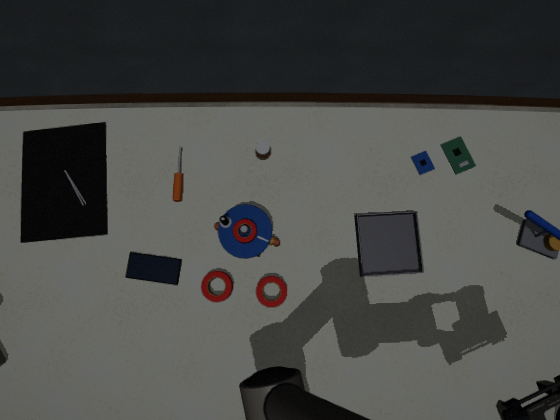

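View pics/scene0.png

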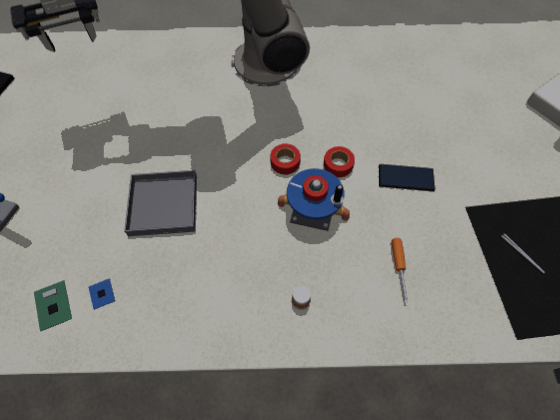

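The top view shows three red rolls: one on the valve stem at (244,230), the target, and two larger ones on the bench at (217,285) and (272,291). The crank is at about (224,219), the white line at (263,238), the tray at (389,243), the jar at (263,150), the phone at (154,268) and the screwdriver at (179,180). The scene view agrees: the roll over the stem is at (316,187) and the crank at (339,193).

```bash
python3 - <<'E'
from h import *
P={n:robot.camera_params(n) for n in('top','scene')}
I={n:cv2.imread(f'pics/{n}0.png') for n in P}
def blobs(m,amin):
    n,l,s,c=cv2.connectedComponentsWithStats(m.astype(np.uint8)); return [(s[i],c[i],l==i) for i in range(1,n) if s[i,4]>amin]
for n in P:
    hsv=cv2.cvtColor(I[n],cv2.COLOR_BGR2HSV);h,s,v=[hsv[...,i].astype(int) for i in range(3)]
    p=P[n]
    print(n)
    for z,nm,m in((.116,'red',((h<6)|(h>174))&(s>150)&(v>90)),(.092,'blue',(abs(h-110)<12)&(s>150)&(v>50))):
        for st,c,_ in blobs(m,120):
            x,y,w,hh=st[:4]
            cc=(x+(w-1)/2,y+(hh-1)/2)
            print(nm,st,c.round(1),'z',z,onz(p,*cc,z)[:2].round(4),'w',np.linalg.norm(onz(p,x-.5,cc[1],z)-onz(p,x+w-.5,cc[1],z)).round(4), 'z.024',onz(p,*cc,.024)[:2].round(4))
    if n=='top':
        for c in [(357,213),(416,211),(422,271),(361,276)]: print('tray',onz(p,*c,.03).round(4))
        for c in [(224,219)]: print('crank top',onz(p,*c,.147).round(4))
        for c in [(216,226),(279,242)]: print('pipe',onz(p,*c,.04).round(4))
        for c in [(263,238),(244,230)]: print('line/stem',onz(p,*c,.092).round(4),onz(p,*c,.132).round(4))
a=cv2.resize(I['top'][195:265,200:300],None,fx=5,fy=5,interpolation=cv2.INTER_CUBIC)
b=cv2.resize(I['scene'][160:230,265:365],None,fx=5,fy=5,interpolation=cv2.INTER_CUBIC)
cv2.imwrite('pics/c1.png',cv2.resize(np.hstack([a,b]),(800,280)))
E
```

```text
top
red [234 220  22  22 210] [244.5 230.6] z 0.116 [0.5598 0.1162] w 0.0549 z.024 [0.5716 0.123 ]
red [202 272  29  30 393] [215.8 286.5] z 0.116 [0.4217 0.1841] w 0.0711 z.024 [0.4204 0.1974]
red [257 277  30  30 400] [271.2 291.6] z 0.116 [0.4102 0.0485] w 0.073 z.024 [0.4079 0.0489]
blue [411 151  23  23 277] [422.3 162.4] z 0.092 [ 0.7472 -0.3525] w 0.063 z.024 [ 0.7686 -0.3797]
blue [ 218  205   54   53 1568] [246.1 231.6] z 0.092 [0.5616 0.118 ] w 0.1382 z.024 [0.5702 0.123 ]
blue [527 211  33  27 255] [543.2 223.3] z 0.092 [ 0.5796 -0.6758] w 0.0963 z.024 [ 0.5894 -0.725 ]
tray [ 0.6195 -0.1854  0.03  ]
tray [ 0.6254 -0.3505  0.03  ]
tray [ 0.4608 -0.3574  0.03  ]
tray [ 0.4485 -0.1905  0.03  ]
crank top [0.5838 0.1642 0.147 ]
pipe [0.5816 0.199  0.04  ]
pipe [0.5387 0.029  0.04  ]
line/stem [0.5437 0.0706 0.092 ] [0.5394 0.0695 0.132 ]
line/stem [0.5642 0.1193 0.092 ] [0.559  0.1163 0.132 ]
scene
red [271 144  29  24 324] [284.8 156.3] z 0.116 [0.4725 0.0487] w 0.0716 z.024 [0.404  0.0511]
red [324 147  30  24 335] [338.7 159.2] z 0.116 [0.4847 0.1797] w 0.0736 z.024 [0.4176 0.1966]
red [303 176  25  21 247] [315.2 186.4] z 0.116 [0.5632 0.1171] w 0.059 z.024 [0.5048 0.1271]
blue [ 287  169   54   50 1373] [312.3 195.8] z 0.092 [0.5692 0.1148] w 0.1298 z.024 [0.5277 0.1218]
blue [ 89 280  25  29 436] [101.1 293.9] z 0.092 [ 0.808  -0.3499] w 0.0531 z.024 [ 0.7854 -0.3798]
```

View pics/c1.png

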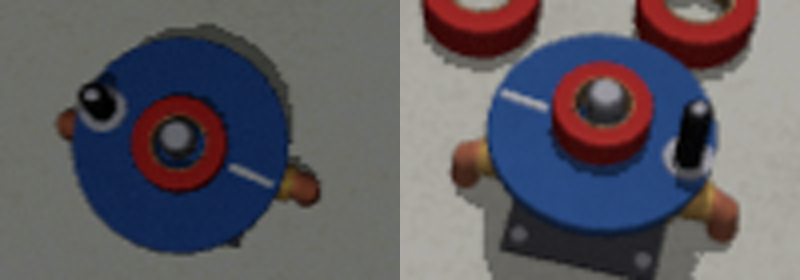

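Choice confirmed: the small roll sits on the stem, with the crank beside it at a world bearing of about 67°. The valve axis is at about (0.561, 0.118) and the tray at about (0.539, -0.271). I'll move above the valve with the jaws across the crank direction (yaw about 67°).

Call:
{"op": "jog_arm", "data": {"deltas": [0.54,0.87,0.02,0,0,0.073,0.54,0.87,0.02,0,0,0.073,0.54,0.87,0.02,0,0,0.073], "claw": 1}}

```text
time: 0.35
tool_pos: [0.2414, -0.4003, 0.2392]
tool_rot: [-3.139, -0.002, 0.478]
contact_force: [0.8, -0.1, -0.6]
opening: 0.0917
```

Call:
{"op": "jog_arm", "data": {"deltas": [0.54,0.87,0.02,0,0,0.073,0.54,0.87,0.02,0,0,0.073,0.54,0.87,0.02,0,0,0.073]}}

```text
time: 0.6
tool_pos: [0.2954, -0.3131, 0.2415]
tool_rot: [-3.14, -0.001, 0.594]
contact_force: [0.2, -1.0, 0.3]
opening: 0.0917
```

Call:
{"op": "jog_arm", "data": {"deltas": [0.54,0.87,0.02,0,0,0.073,0.54,0.87,0.02,0,0,0.073,0.54,0.87,0.02,0,0,0.073]}}

```text
time: 0.85
tool_pos: [0.3494, -0.2264, 0.2437]
tool_rot: [-3.141, -0.001, 0.709]
contact_force: [0.6, 0.4, 0.7]
opening: 0.0916
```

Call:
{"op": "jog_arm", "data": {"deltas": [0.54,0.87,0.02,0,0,0.073,0.54,0.87,0.02,0,0,0.073,0.54,0.87,0.02,0,0,0.073]}}

```text
time: 1.1
tool_pos: [0.4035, -0.1394, 0.2457]
tool_rot: [-3.141, -0.001, 0.824]
contact_force: [0.1, -0.0, 0.0]
opening: 0.0917
```

Call:
{"op": "jog_arm", "data": {"deltas": [0.54,0.87,0.02,0,0,0.073,0.54,0.87,0.02,0,0,0.073,0.54,0.87,0.02,0,0,0.073]}}

```text
time: 1.35
tool_pos: [0.4577, -0.0524, 0.2476]
tool_rot: [-3.141, -0.001, 0.939]
contact_force: [-0.1, -0.6, 0.5]
opening: 0.0918
```

Call:
{"op": "jog_arm", "data": {"deltas": [0.54,0.87,0.02,0,0,0.073,0.54,0.87,0.02,0,0,0.073,0.54,0.87,0.02,0,0,0.073]}}

```text
time: 1.6
tool_pos: [0.5118, 0.0348, 0.2495]
tool_rot: [-3.141, -0.001, 1.053]
contact_force: [-0.4, -0.2, -0.2]
opening: 0.0918
```

Call:
{"op": "jog_arm", "data": {"deltas": [0.5,0.86,0.02,0,0,0.073,0.5,0.86,0.02,0,0,0.073,0.5,0.86,0.02,0,0,0.073,0.5,0.86,0.02,0,0,0.073,0.5,0.86,0.02,0,0,0.073]}}

```text
time: 2.02
tool_pos: [0.56, 0.1177, 0.2508]
tool_rot: [-3.14, 0.001, 1.167]
contact_force: [-0.5, 0.3, -0.5]
opening: 0.0917
```

```bash
python3 - <<'E'
from h import *
o=robot.observe();print(o['time'],o['tool_pos'],o['tool_rot'],o['qpos'])
p,a=snap('wrist','w1')
print(p['R'],p['t'],p['fx'],p['k1'])
K=np.array
for z,X in((.116,(.56,.117)),):
    c=K(p['R'])@K([*X,z])+K(p['t']);print('pred tape px',p['fx']*c[0]/c[2]+p['cx'],p['fy']*c[1]/c[2]+p['cy'])
E
```

```text
2.0167 [0.56000985 0.11769415 0.25081257] [-3.14022058e+00  1.25082866e-03  1.16740289e+00] [ 7.35009892e-02  4.21165349e-01  1.36617083e+00 -4.92772710e-04
  1.35604964e+00  4.77000721e-01]
[[ 9.19547354e-01 -3.92979213e-01  3.74029296e-05]
 [-3.76508445e-01 -8.80979489e-01  2.86559820e-01]
 [-1.12579101e-01 -2.63519407e-01 -9.58062351e-01]] [-0.46892922  0.27434182  0.49708773] 374.4057428008207 -0.012435577188404007
pred tape px 278.2603477413591 202.79355852023747
```

View pics/w1.png

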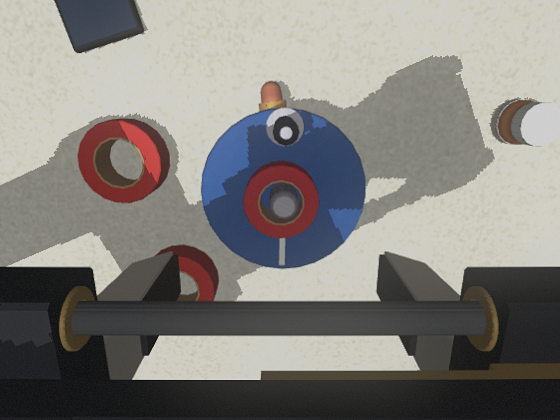

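The wrist view shows the roll on the stem at about (281,200), the stem tip at (285,205), the crank top at (286,132), the white line running to (282,265), and the pipe at (270,92).

```bash
python3 - <<'E'
from h import *
p=robot.camera_params('wrist'); im=cv2.imread('pics/w1.png')
hsv=cv2.cvtColor(im,cv2.COLOR_BGR2HSV);h,s,v=[hsv[...,i].astype(int) for i in range(3)]
def big(m,box):
    k=np.zeros(m.shape,np.uint8);x0,y0,x1,y1=box;k[y0:y1,x0:x1]=m[y0:y1,x0:x1]
    c=max(cv2.findContours(k,cv2.RETR_EXTERNAL,cv2.CHAIN_APPROX_NONE)[0],key=cv2.contourArea); return c[:,0]
def fit(c,z):
    q=np.array([onz(p,*x,z)[:2] for x in c]); A=np.c_[2*q,np.ones(len(q))]
    s=np.linalg.lstsq(A,(q**2).sum(1),rcond=None)[0]; return s[:2].round(4),np.sqrt(s[2]+s[:2]@s[:2]).round(4)
print('tape',fit(big(((h<6)|(h>174))&(s>120)&(v>60),(235,150,330,245)),.116))
print('wheel',fit(big((abs(h-110)<14)&(s>100),(190,95,375,275)),.092))
for n,(u,w,z) in dict(stem=(285,205,.132),crank=(286,132,.147),line=(282,265,.092),crank_base=(285,127,.092)).items(): print(n,onz(p,u,w,z).round(4))
E
```

```text
tape (array([0.5621, 0.1168]), np.float64(0.0294))
wheel (array([0.563 , 0.1141]), np.float64(0.0661))
stem [0.5654 0.1166 0.132 ]
crank [0.5868 0.1663 0.147 ]
line [0.5375 0.0558 0.092 ]
crank_base [0.5869 0.1656 0.092 ]
```

Call:
{"op": "jog_arm", "data": {"deltas": [0.03,-0.01,-0.35,0,0,0,0.03,-0.01,-0.7,0,0,0,0.03,-0.01,-1.0,0,0,0]}}

```text
time: 2.32
tool_pos: [0.5625, 0.1145, 0.1505]
tool_rot: [3.141, 0.0, 1.164]
contact_force: [0.4, -0.6, -0.0]
opening: 0.092
```

Call:
{"op": "jog_arm", "data": {"deltas": [0,0,-0.2,0,0,0,0,0,-0.35,0,0,0,0,0,-0.43,0,0,0,0,0,-0.43,0,0,0]}}

```text
time: 2.65
tool_pos: [0.562, 0.1148, 0.1073]
tool_rot: [-3.139, 0.002, 1.164]
contact_force: [-0.3, -0.6, 0.1]
opening: 0.0917
```

Call:
{"op": "jog_arm", "data": {"deltas": [0,0,0,0,0,0,0,0,0,0,0,0,0,0,0,0,0,0,0,0,0,0,0,0,0,0,0,0,0,0], "claw": 0, "newtons": 15}}

```text
time: 3.07
tool_pos: [0.5636, 0.1162, 0.1095]
tool_rot: [3.141, -0.001, 1.166]
contact_force: [-0.3, -0.7, 0.5]
opening: 0.063
```

Call:
{"op": "jog_arm", "data": {"deltas": [0,0,0,0,0,0,0,0,0,0,0,0,0,0,0,0,0,0,0,0,0,0,0,0]}}

```text
time: 3.4
tool_pos: [0.5635, 0.1163, 0.1094]
tool_rot: [3.141, -0.0, 1.166]
contact_force: [-1.9, -0.3, 5.5]
opening: 0.0604
```

Call:
{"op": "jog_arm", "data": {"deltas": [0,0,0.1,0,0,0,0,0,0.25,0,0,0,0,0,0.45,0,0,0,0,0,0.65,0,0,0,0,0,0.8,0,0,0]}}

```text
time: 3.82
tool_pos: [0.5637, 0.1162, 0.1907]
tool_rot: [3.14, -0.001, 1.165]
contact_force: [0.5, -1.0, -1.2]
opening: 0.0603
```

```bash
python3 - <<'E'
from h import *
o=robot.observe();print(o['time'],o['tool_pos'],o['opening'])
snap('wrist','w2')
E
```

```text
3.8167 [0.56372312 0.11617323 0.19066685] 0.06027630135091907
```

View pics/w2.png

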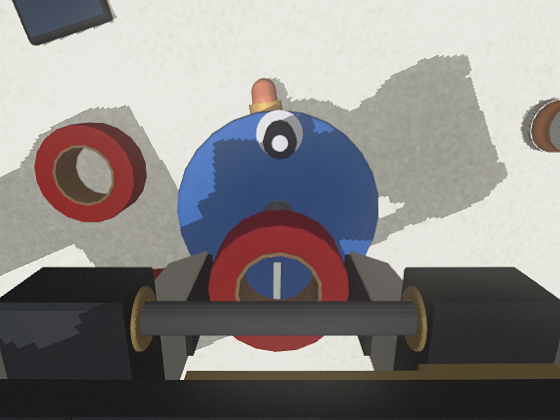

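The roll is held level and clear of the stem: ring centre at about (279,285), opening 60 mm. Carrying it to the tray.

Call:
{"op": "jog_arm", "data": {"deltas": [-0.02,-0.2,0.05,0,0,0,-0.03,-0.5,0.05,0,0,0,-0.06,-0.8,0.05,0,0,0,-0.06,-1.0,0.05,0,0,0]}}

```text
time: 4.2
tool_pos: [0.5567, 0.0142, 0.1934]
tool_rot: [-3.141, 0.001, 1.165]
contact_force: [1.3, 0.3, -0.6]
opening: 0.0605
```

Call:
{"op": "jog_arm", "data": {"deltas": [-0.02,-0.3,0,0,0,0,-0.04,-0.65,0,0,0,0,-0.06,-1.0,0,0,0,0]}}

```text
time: 4.45
tool_pos: [0.5509, -0.0849, 0.1934]
tool_rot: [-3.141, 0.0, 1.166]
contact_force: [1.1, -0.3, -0.5]
opening: 0.0601
```

Call:
{"op": "jog_arm", "data": {"deltas": [-0.02,-0.3,0,0,0,0,-0.04,-0.65,0,0,0,0,-0.06,-1.0,0,0,0,0]}}

```text
time: 4.7
tool_pos: [0.5448, -0.1852, 0.1933]
tool_rot: [-3.141, -0.0, 1.166]
contact_force: [0.1, 0.7, -1.0]
opening: 0.0602
```

Call:
{"op": "jog_arm", "data": {"deltas": [-0.02,-0.3,0,0,0,0,-0.04,-0.6,0,0,0,0,-0.06,-0.8,0,0,0,0,-0.06,-0.87,0,0,0,0,-0.06,-0.87,0,0,0,0]}}

```text
time: 5.12
tool_pos: [0.5389, -0.2723, 0.193]
tool_rot: [-3.141, -0.0, 1.163]
contact_force: [0.2, -0.3, -0.3]
opening: 0.0603
```

```bash
python3 - <<'E'
from h import *
o=robot.observe();print(o['time'],o['tool_pos'],o['opening'])
snap('top','t2')
E
```

```text
5.1167 [ 0.53888897 -0.27226883  0.19303053] 0.060283075699903786
```

View pics/t2.png

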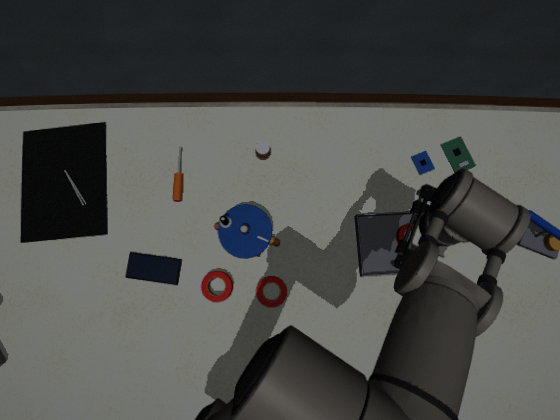

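The roll is at about (403,233), above the tray allowing for parallax. The wheel is clear, with the crank at (224,219). Lowering.

Call:
{"op": "jog_arm", "data": {"deltas": [0,0,-0.3,0,0,0,0,0,-0.65,0,0,0,0,0,-0.9,0,0,0,0,0,-1.0,0,0,0]}}

```text
time: 5.5
tool_pos: [0.5378, -0.2676, 0.09]
tool_rot: [-3.135, -0.002, 1.167]
contact_force: [-0.1, 0.5, -1.2]
opening: 0.0604
```

Call:
{"op": "jog_arm", "data": {"deltas": [0,0,-0.2,0,0,0,0,0,-0.4,0,0,0,0,0,-0.55,0,0,0,0,0,-0.63,0,0,0,0,0,-0.66,0,0,0]}}

```text
time: 5.92
tool_pos: [0.5394, -0.2696, 0.0271]
tool_rot: [-3.14, -0.0, 1.167]
contact_force: [0.3, 0.0, -1.1]
opening: 0.0602
```

Call:
{"op": "jog_arm", "data": {"deltas": [0,0,-0.01,0,0,0,0,0,-0.02,0,0,0,0,0,-0.03,0,0,0]}}

```text
time: 6.17
tool_pos: [0.5401, -0.2711, 0.0259]
tool_rot: [3.139, 0.0, 1.166]
contact_force: [-0.4, 0.3, -0.5]
opening: 0.0603
```

Call:
{"op": "jog_arm", "data": {"deltas": [0,0,-0.01,0,0,0,0,0,-0.02,0,0,0,0,0,-0.02,0,0,0]}}

```text
time: 6.42
tool_pos: [0.5394, -0.2709, 0.0229]
tool_rot: [3.141, 0.0, 1.165]
contact_force: [-0.5, 0.3, -0.6]
opening: 0.0603
```

Call:
{"op": "jog_arm", "data": {"deltas": [0,0,-0.01,0,0,0,0,0,-0.01,0,0,0]}}

```text
time: 6.58
tool_pos: [0.5393, -0.2709, 0.0217]
tool_rot: [3.142, -0.0, 1.165]
contact_force: [-0.2, -0.1, -1.3]
opening: 0.0602
```

Call:
{"op": "jog_arm", "data": {"deltas": [0,0,-0.01,0,0,0,0,0,-0.01,0,0,0,0,0,-0.01,0,0,0,0,0,-0.01,0,0,0,0,0,-0.01,0,0,0], "claw": 0.95}}

```text
time: 7.0
tool_pos: [0.5394, -0.2709, 0.0208]
tool_rot: [3.141, 0.0, 1.165]
contact_force: [-0.1, 0.6, -0.6]
opening: 0.0861
```

Call:
{"op": "jog_arm", "data": {"deltas": [0,0,0,0,0,0,0,0,0,0,0,0,0,0,0,0,0,0,0,0,0,0,0,0]}}

```text
time: 7.33
tool_pos: [0.5393, -0.2709, 0.0207]
tool_rot: [3.141, 0.0, 1.165]
contact_force: [0.2, -0.1, -0.4]
opening: 0.0872
```

Call:
{"op": "jog_arm", "data": {"deltas": [0,0,0.1,0,0,0,0,0,0.3,0,0,0,0,0,0.6,0,0,0,0,0,1.0,0,0,0]}}

```text
time: 7.67
tool_pos: [0.5379, -0.2699, 0.1201]
tool_rot: [-3.137, -0.001, 1.165]
contact_force: [0.7, -0.2, -0.0]
opening: 0.087
```

Call:
{"op": "jog_arm", "data": {"deltas": [0,0,0.3,0,0,0,0,0,0.6,0,0,0,0,0,0.9,0,0,0,0,0,1.0,0,0,0]}}

```text
time: 8.0
tool_pos: [0.5407, -0.2717, 0.2267]
tool_rot: [3.133, 0.002, 1.166]
contact_force: [1.4, 0.2, 0.9]
opening: 0.0871
```

```bash
python3 - <<'E'
from h import *
o=robot.observe();print(o['time'],o['tool_pos'],o['opening'])
p,im=snap('wrist','w3')
hsv=cv2.cvtColor(im,cv2.COLOR_BGR2HSV);h,s,v=[hsv[...,i].astype(int) for i in range(3)]
m=(((h<6)|(h>174))&(s>120)&(v>60)).astype(np.uint8)
c=max(cv2.findContours(m,0,1)[0],key=cv2.contourArea); e=cv2.fitEllipse(c); print(e,onz(p,*e[0],.022))
# crank top from w2: wrist pose unknown now; use top view
E
```

```text
8.0 [ 0.54074059 -0.27167862  0.22674271] 0.08714038837867812
((274.70501708984375, 182.5583038330078), (60.921653747558594, 62.103858947753906), 6.2976861000061035) [ 0.53974785 -0.27117017  0.022     ]
```

View pics/w3.png

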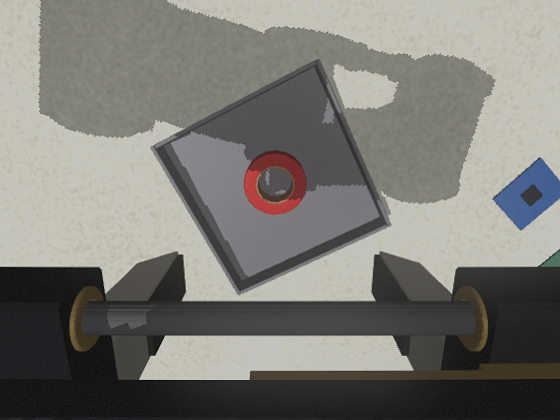

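The roll lies flat in the middle of the tray at (275,183), measured at (0.540, -0.271). Moving on to the crank.

Call:
{"op": "jog_arm", "data": {"deltas": [0.03,0.3,0.1,0,0,0,0.06,0.6,0.1,0,0,0,0.09,0.87,0.1,0,0,0]}}

```text
time: 8.3
tool_pos: [0.5478, -0.1827, 0.23]
tool_rot: [-3.141, -0.0, 1.164]
contact_force: [0.9, -0.5, 0.1]
opening: 0.0872
```

Call:
{"op": "jog_arm", "data": {"deltas": [0.03,0.3,0.1,0,0,0,0.06,0.6,0.1,0,0,0,0.09,0.87,0.1,0,0,0]}}

```text
time: 8.55
tool_pos: [0.5569, -0.095, 0.24]
tool_rot: [-3.14, -0.0, 1.166]
contact_force: [0.9, 0.8, -0.7]
opening: 0.0871
```

Call:
{"op": "jog_arm", "data": {"deltas": [0.03,0.3,0.1,0,0,0,0.06,0.6,0.1,0,0,0,0.09,0.87,0.1,0,0,0]}}

```text
time: 8.8
tool_pos: [0.5659, -0.008, 0.25]
tool_rot: [-3.14, 0.0, 1.166]
contact_force: [-0.1, 0.1, 0.9]
opening: 0.0872
```

Call:
{"op": "jog_arm", "data": {"deltas": [0.03,0.3,0,0,0,0,0.06,0.6,0,0,0,0,0.09,0.87,0,0,0,0]}}

```text
time: 9.05
tool_pos: [0.5746, 0.0789, 0.2494]
tool_rot: [-3.139, 0.001, 1.166]
contact_force: [0.4, 0.1, -1.0]
opening: 0.0871
```

Call:
{"op": "jog_arm", "data": {"deltas": [0.03,0.3,0,0,0,0,0.06,0.6,0,0,0,0,0.1,0.87,0,0,0,0,0.1,0.87,0,0,0,0,0.1,0.87,0,0,0,0], "claw": 0.6}}

```text
time: 9.47
tool_pos: [0.5846, 0.1654, 0.2491]
tool_rot: [-3.14, 0.002, 1.168]
contact_force: [-0.1, -0.2, 0.3]
opening: 0.0586
```

```bash
python3 - <<'E'
from h import *
o=robot.observe();print(o['time'],o['tool_pos'],o['tool_rot'],o['opening'])
p,im=snap('wrist','w4')
hsv=cv2.cvtColor(im,cv2.COLOR_BGR2HSV);h,s,v=[hsv[...,i].astype(int) for i in range(3)]
m=((abs(h-110)<14)&(s>100)).astype(np.uint8)
c=max(cv2.findContours(m,0,1)[0],key=cv2.contourArea); c=cv2.convexHull(c); e=cv2.fitEllipse(c); print(e,onz(p,*e[0],.092))
E
```

```text
9.4667 [0.58462671 0.1653843  0.24911178] [-3.13956081e+00  1.55768747e-03  1.16816981e+00] 0.058620980366462946
((278.01312255859375, 246.49949645996094), (142.36538696289062, 157.03628540039062), 87.3992691040039) [0.5663871  0.12268196 0.092     ]
```

View pics/w4.png

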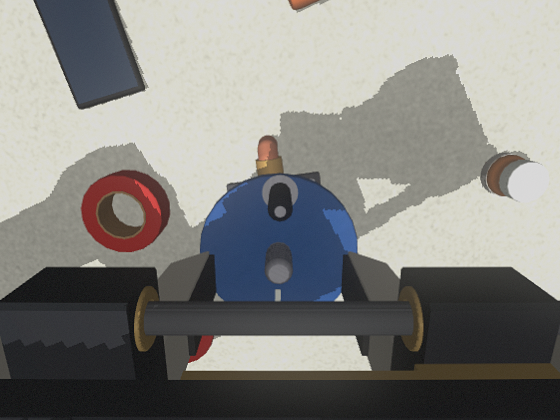

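The crank top is at (280,210), the stem tip at (279,271), and the jar at (520,180) is well clear.

```bash
python3 - <<'E'
from h import *
p=robot.camera_params('wrist')
for n,a in dict(crank=(280,210,.147),stem=(279,271,.132),pipe=(267,141,.04)).items(): print(n,onz(p,*a).round(4))
E
```

```text
crank [0.5873 0.1664 0.147 ]
stem [0.5655 0.1173 0.132 ]
pipe [0.5906 0.2041 0.04  ]
```

Call:
{"op": "jog_arm", "data": {"deltas": [0.02,0.01,-0.3,0,0,0,0.02,0.01,-0.65,0,0,0,0.02,0.01,-0.9,0,0,0,0.02,0.01,-1.0,0,0,0]}}

```text
time: 9.85
tool_pos: [0.585, 0.1633, 0.1464]
tool_rot: [-3.135, 0.004, 1.164]
contact_force: [-0.3, -0.2, 0.1]
opening: 0.0552
```

Call:
{"op": "jog_arm", "data": {"deltas": [0,0,-0.15,0,0,0,0,0,-0.3,0,0,0,0,0,-0.37,0,0,0,0,0,-0.37,0,0,0,0,0,-0.37,0,0,0]}}

```text
time: 10.27
tool_pos: [0.5877, 0.1646, 0.1143]
tool_rot: [3.141, -0.0, 1.165]
contact_force: [-0.1, 0.3, 0.5]
opening: 0.0548
```

Call:
{"op": "jog_arm", "data": {"deltas": [0,0,0,0,0,0,0,0,0,0,0,0,0,0,0,0,0,0,0,0,0,0,0,0,0,0,0,0,0,0], "claw": 0, "newtons": 30}}

```text
time: 10.68
tool_pos: [0.5875, 0.1652, 0.1142]
tool_rot: [3.141, -0.0, 1.166]
contact_force: [1.0, -0.6, -1.0]
opening: 0.0265
```

Call:
{"op": "jog_arm", "data": {"deltas": [0,0,0,0,0,0,0,0,0,0,0,0,0,0,0,0,0,0,0,0,0,0,0,0,0,0,0,0,0,0]}}

```text
time: 11.1
tool_pos: [0.587, 0.1654, 0.1139]
tool_rot: [-3.141, 0.0, 1.166]
contact_force: [-3.1, 1.3, 3.3]
opening: 0.0175
```

```bash
cat > tab.py <<'E'
import sys,numpy as np
a,st,n=map(float,sys.argv[1:4])
for c in range(int(n)):
    k=np.radians(a+st*np.arange(6)); d=.55*np.c_[np.cos(k),np.sin(k)]; d-=d[0]
    print(a,'->',a+5*st,' '.join(f'{x:.3f},{y:.3f},0,0,0,0,' for x,y in d[1:])); a+=5*st
E
python3 tab.py 66 -15 4
```

```text
66.0 -> -9.0 0.122,-0.075,0,0,0,0, 0.221,-0.179,0,0,0,0, 0.290,-0.305,0,0,0,0, 0.323,-0.445,0,0,0,0, 0.320,-0.588,0,0,0,0,
-9.0 -> -84.0 -0.041,-0.138,0,0,0,0, -0.116,-0.260,0,0,0,0, -0.220,-0.359,0,0,0,0, -0.346,-0.427,0,0,0,0, -0.486,-0.461,0,0,0,0,
-84.0 -> -159.0 -0.144,0.004,0,0,0,0, -0.281,0.045,0,0,0,0, -0.404,0.120,0,0,0,0, -0.502,0.224,0,0,0,0, -0.571,0.350,0,0,0,0,
-159.0 -> -234.0 -0.034,0.140,0,0,0,0, -0.030,0.283,0,0,0,0, 0.011,0.421,0,0,0,0, 0.086,0.543,0,0,0,0, 0.190,0.642,0,0,0,0,
```

Call:
{"op": "jog_arm", "data": {"deltas": [0.122,-0.075,0,0,0,0,0.221,-0.179,0,0,0,0,0.29,-0.305,0,0,0,0,0.323,-0.445,0,0,0,0,0.32,-0.588,0,0,0,0]}}

```text
time: 11.52
tool_pos: [0.6178, 0.1069, 0.1138]
tool_rot: [-3.137, 0.0, 1.166]
contact_force: [-14.3, 7.4, 10.5]
opening: 0.0176
```

```bash
python3 -c "
from h import *
o=robot.observe();print(o['tool_pos'],o['tool_rot'],o['contact_force'],o['torque'],o['opening'])"
```

```text
[0.61775263 0.10689862 0.1137697 ] [-3.13698592e+00  4.13897745e-04  1.16593976e+00] [-14.2918687    7.44965901  10.47634233] [1.13356024 2.19579747 0.01200187] 0.01757991986502096
```

Call:
{"op": "jog_arm", "data": {"deltas": [-0.05,-0.138,0.01,0,0,0,-0.13,-0.26,0.01,0,0,0,-0.235,-0.359,0.01,0,0,0,-0.36,-0.427,0.01,0,0,0,-0.5,-0.461,0.01,0,0,0]}}

```text
time: 11.93
tool_pos: [0.5695, 0.0609, 0.114]
tool_rot: [3.141, -0.003, 1.165]
contact_force: [3.9, 11.9, -5.3]
opening: 0.0171
```

Call:
{"op": "jog_arm", "data": {"deltas": [-0.144,0.012,-0.005,0,0,0,-0.281,0.055,-0.005,0,0,0,-0.404,0.13,-0.005,0,0,0,-0.502,0.236,-0.005,0,0,0,-0.571,0.362,-0.005,0,0,0]}}

```text
time: 12.35
tool_pos: [0.5122, 0.0954, 0.114]
tool_rot: [3.14, 0.001, 1.165]
contact_force: [4.7, -3.0, -5.8]
opening: 0.0175
```

```bash
python3 tab.py -159 -5 2; python3 tab.py -209 -15 3
```

```text
-159.0 -> -184.0 -0.015,0.046,0,0,0,0, -0.026,0.092,0,0,0,0, -0.034,0.140,0,0,0,0, -0.036,0.188,0,0,0,0, -0.035,0.235,0,0,0,0,
-184.0 -> -209.0 0.005,0.048,0,0,0,0, 0.015,0.095,0,0,0,0, 0.029,0.141,0,0,0,0, 0.046,0.185,0,0,0,0, 0.068,0.228,0,0,0,0,
-209.0 -> -284.0 0.085,0.115,0,0,0,0, 0.198,0.205,0,0,0,0, 0.329,0.262,0,0,0,0, 0.471,0.283,0,0,0,0, 0.614,0.267,0,0,0,0,
-284.0 -> -359.0 0.134,-0.053,0,0,0,0, 0.249,-0.138,0,0,0,0, 0.338,-0.250,0,0,0,0, 0.396,-0.382,0,0,0,0, 0.417,-0.524,0,0,0,0,
-359.0 -> -434.0 -0.016,-0.143,0,0,0,0, -0.069,-0.276,0,0,0,0, -0.154,-0.392,0,0,0,0, -0.267,-0.481,0,0,0,0, -0.398,-0.538,0,0,0,0,
```

Call:
{"op": "jog_arm", "data": {"deltas": [-0.015,0.046,0,0,0,0,-0.026,0.092,0,0,0,0,-0.034,0.14,0,0,0,0,-0.036,0.188,0,0,0,0,-0.035,0.235,0,0,0,0]}}

```text
time: 12.77
tool_pos: [0.5084, 0.12, 0.114]
tool_rot: [-3.141, 0.001, 1.165]
contact_force: [-0.8, -4.1, -2.6]
opening: 0.0173
```

Call:
{"op": "jog_arm", "data": {"deltas": [0.005,0.048,0,0,0,0,0.01,0.075,0,0,0,0]}}

```text
time: 12.93
tool_pos: [0.5097, 0.128, 0.114]
tool_rot: [-3.141, 0.0, 1.166]
contact_force: [-0.7, -3.8, -3.5]
opening: 0.0175
```

Call:
{"op": "jog_arm", "data": {"deltas": [0.008,0.02,0,0,0,0,0.012,0.04,0,0,0,0]}}

```text
time: 13.1
tool_pos: [0.5107, 0.1317, 0.114]
tool_rot: [-3.141, 0.0, 1.166]
contact_force: [-1.7, -2.9, -3.9]
opening: 0.0172
```

Call:
{"op": "jog_arm", "data": {"deltas": [0.007,0.018,0,0,0,0,0.014,0.036,0,0,0,0]}}

```text
time: 13.27
tool_pos: [0.5119, 0.1352, 0.114]
tool_rot: [-3.14, 0.0, 1.165]
contact_force: [-3.7, -3.1, -3.3]
opening: 0.0174
```

Call:
{"op": "jog_arm", "data": {"deltas": [0.008,0.018,0,0,0,0,0.016,0.036,0,0,0,0]}}

```text
time: 13.43
tool_pos: [0.5134, 0.1389, 0.114]
tool_rot: [-3.14, 0.0, 1.165]
contact_force: [-4.5, -2.9, -4.3]
opening: 0.0173
```

Call:
{"op": "jog_arm", "data": {"deltas": [0.009,0.018,0,0,0,0,0.018,0.035,0,0,0,0]}}

```text
time: 13.6
tool_pos: [0.5152, 0.1425, 0.114]
tool_rot: [-3.14, 0.0, 1.165]
contact_force: [-4.8, -1.5, -4.4]
opening: 0.0175
```

No stop at about 164°, so the stop must be one half-turn further on, at about -16°.

Call:
{"op": "jog_arm", "data": {"deltas": [0.085,0.115,0,0,0,0,0.198,0.205,0,0,0,0,0.329,0.262,0,0,0,0,0.471,0.283,0,0,0,0,0.614,0.267,0,0,0,0]}}

```text
time: 14.02
tool_pos: [0.577, 0.1692, 0.1139]
tool_rot: [-3.14, 0.002, 1.166]
contact_force: [-7.4, -8.1, -0.6]
opening: 0.0174
```

Call:
{"op": "jog_arm", "data": {"deltas": [0.134,-0.053,0,0,0,0,0.249,-0.138,0,0,0,0,0.338,-0.25,0,0,0,0,0.37,-0.31,0,0,0,0,0.396,-0.382,0,0,0,0]}}

```text
time: 14.43
tool_pos: [0.6161, 0.1313, 0.114]
tool_rot: [-3.139, -0.0, 1.165]
contact_force: [-8.7, 2.6, -0.5]
opening: 0.0175
```

```bash
python3 tab.py -344 -3 3
```

```text
-344.0 -> -359.0 0.007,-0.028,0,0,0,0, 0.013,-0.056,0,0,0,0, 0.017,-0.085,0,0,0,0, 0.020,-0.113,0,0,0,0, 0.021,-0.142,0,0,0,0,
-359.0 -> -374.0 -0.000,-0.029,0,0,0,0, -0.002,-0.058,0,0,0,0, -0.005,-0.086,0,0,0,0, -0.010,-0.115,0,0,0,0, -0.016,-0.143,0,0,0,0,
-374.0 -> -389.0 -0.008,-0.028,0,0,0,0, -0.017,-0.055,0,0,0,0, -0.027,-0.082,0,0,0,0, -0.039,-0.108,0,0,0,0, -0.053,-0.134,0,0,0,0,
```

Call:
{"op": "jog_arm", "data": {"deltas": [0.004,-0.028,0,0,0,0,0.008,-0.056,0,0,0,0,0.012,-0.085,0,0,0,0,0.014,-0.113,0,0,0,0,0.014,-0.142,0,0,0,0]}}

```text
time: 14.85
tool_pos: [0.6183, 0.1175, 0.114]
tool_rot: [-3.141, -0.002, 1.166]
contact_force: [-2.0, 3.6, -5.1]
opening: 0.0173
```

Call:
{"op": "jog_arm", "data": {"deltas": [0,-0.029,0,0,0,0,-0.002,-0.058,0,0,0,0,-0.004,-0.075,0,0,0,0]}}

```text
time: 15.1
tool_pos: [0.6179, 0.1089, 0.114]
tool_rot: [3.141, -0.0, 1.165]
contact_force: [-1.6, 3.4, -6.8]
opening: 0.0175
```

Call:
{"op": "jog_arm", "data": {"deltas": [-0.003,-0.018,0,0,0,0,-0.006,-0.036,0,0,0,0]}}

```text
time: 15.27
tool_pos: [0.6173, 0.1053, 0.114]
tool_rot: [3.141, -0.0, 1.165]
contact_force: [-0.6, 4.1, -7.9]
opening: 0.0173
```

Call:
{"op": "jog_arm", "data": {"deltas": [-0.003,-0.01,0,0,0,0,-0.006,-0.02,0,0,0,0]}}

```text
time: 15.43
tool_pos: [0.6168, 0.1032, 0.114]
tool_rot: [3.141, -0.0, 1.165]
contact_force: [1.4, 3.6, -9.2]
opening: 0.0172
```

Call:
{"op": "jog_arm", "data": {"deltas": [-0.004,-0.01,-0.003,0,0,0,-0.007,-0.02,-0.005,0,0,0]}}

```text
time: 15.6
tool_pos: [0.6163, 0.1012, 0.114]
tool_rot: [3.14, -0.001, 1.165]
contact_force: [1.7, 4.7, -5.8]
opening: 0.0172
```

Call:
{"op": "jog_arm", "data": {"deltas": [-0.004,-0.01,0,0,0,0,-0.007,-0.02,0,0,0,0]}}

```text
time: 15.77
tool_pos: [0.6163, 0.1011, 0.1141]
tool_rot: [3.14, -0.004, 1.165]
contact_force: [5.9, 14.2, -10.6]
opening: 0.0171
```

Call:
{"op": "jog_arm", "data": {"deltas": [-0.004,-0.01,0,0,0,0,-0.008,-0.02,0,0,0,0]}}

```text
time: 15.93
tool_pos: [0.6162, 0.101, 0.1141]
tool_rot: [3.139, -0.008, 1.166]
contact_force: [9.6, 22.2, -13.4]
opening: 0.0176
```

Hard stop: the position stays at (0.6163, 0.1011) while the force climbs to 24 N. I'll hold briefly, release the strain, and fit the circle from the measured points.

Call:
{"op": "jog_arm", "data": {"deltas": [0,0,0,0,0,0,0,0,0,0,0,0]}}

```text
time: 16.1
tool_pos: [0.6163, 0.101, 0.1141]
tool_rot: [3.139, -0.007, 1.166]
contact_force: [8.6, 17.5, -10.6]
opening: 0.0175
```

Call:
{"op": "jog_arm", "data": {"deltas": [0.008,0.02,0,0,0,0,0.014,0.036,0,0,0,0]}}

```text
time: 16.27
tool_pos: [0.6164, 0.1013, 0.114]
tool_rot: [3.14, -0.0, 1.166]
contact_force: [1.1, -0.6, -6.2]
opening: 0.0176
```

```bash
python3 - <<'E'
import numpy as np
q=np.array([[.587,.1654],[.6178,.1069],[.5695,.0609],[.5122,.0954],[.5084,.12],[.5107,.1317],[.5152,.1425],[.577,.1692],[.6161,.1313],[.6183,.1175],[.6163,.1012]])
s=np.linalg.lstsq(np.c_[2*q,np.ones(len(q))],(q**2).sum(1),rcond=None)[0];c=s[:2];r=np.sqrt(s[2]+c@c)
print(c,r,np.degrees(np.arctan2(*(q-c).T[::-1])).round(1),(np.linalg.norm(q-c,axis=1)*1e3).round(1))
E
python3 tab.py -16 15 5; python3 -c "
from h import *
o=robot.observe();print(o['tool_pos'],o['contact_force'])"
```

```text
[0.56332455 0.11572306] 0.055065451799832424 [  64.5   -9.2  -83.6 -158.3  175.5  163.1  150.9   75.7   16.4    1.9
  -15.3] [55.  55.2 55.2 55.  55.1 55.  55.1 55.2 55.  55.  54.9]
-16.0 -> 59.0 0.021,0.142,0,0,0,0, 0.005,0.285,0,0,0,0, -0.048,0.418,0,0,0,0, -0.133,0.534,0,0,0,0, -0.245,0.623,0,0,0,0,
59.0 -> 134.0 -0.132,0.057,0,0,0,0, -0.274,0.078,0,0,0,0, -0.416,0.062,0,0,0,0, -0.550,0.010,0,0,0,0, -0.665,-0.076,0,0,0,0,
134.0 -> 209.0 -0.089,-0.112,0,0,0,0, -0.147,-0.244,0,0,0,0, -0.168,-0.386,0,0,0,0, -0.152,-0.529,0,0,0,0, -0.099,-0.662,0,0,0,0,
209.0 -> 284.0 0.085,-0.115,0,0,0,0, 0.198,-0.205,0,0,0,0, 0.329,-0.262,0,0,0,0, 0.471,-0.283,0,0,0,0, 0.614,-0.267,0,0,0,0,
284.0 -> 359.0 0.134,0.053,0,0,0,0, 0.249,0.138,0,0,0,0, 0.338,0.250,0,0,0,0, 0.396,0.382,0,0,0,0, 0.417,0.524,0,0,0,0,
[0.61636148 0.10132645 0.11402807] [ 1.08890603 -0.59746838 -6.19280155]
```

The circle fit is tight (r = 55.07 mm, centre (0.5633, 0.1157), stop at -15.3°). For 18° rows, four calls make a turn.

```bash
python3 tab.py -15.3 18 4
```

```text
-15.3 -> 74.7 0.019,0.171,0,0,0,0, -0.016,0.340,0,0,0,0, -0.101,0.489,0,0,0,0, -0.229,0.605,0,0,0,0, -0.385,0.676,0,0,0,0,
74.7 -> 164.7 -0.171,0.019,0,0,0,0, -0.340,-0.016,0,0,0,0, -0.489,-0.101,0,0,0,0, -0.605,-0.229,0,0,0,0, -0.676,-0.385,0,0,0,0,
164.7 -> 254.7 -0.019,-0.171,0,0,0,0, 0.016,-0.340,0,0,0,0, 0.101,-0.489,0,0,0,0, 0.229,-0.605,0,0,0,0, 0.385,-0.676,0,0,0,0,
254.7 -> 344.7 0.171,-0.019,0,0,0,0, 0.340,0.016,0,0,0,0, 0.489,0.101,0,0,0,0, 0.605,0.229,0,0,0,0, 0.676,0.385,0,0,0,0,
```

Call:
{"op": "jog_arm", "data": {"deltas": [0.019,0.171,0,0,0,0,-0.016,0.34,0,0,0,0,-0.101,0.489,0,0,0,0,-0.229,0.605,0,0,0,0,-0.385,0.676,0,0,0,0]}}

```text
time: 16.68
tool_pos: [0.5789, 0.1685, 0.114]
tool_rot: [3.137, -0.001, 1.165]
contact_force: [4.1, -3.7, -7.0]
opening: 0.0175
```

Call:
{"op": "jog_arm", "data": {"deltas": [-0.171,0.019,0,0,0,0,-0.34,-0.016,0,0,0,0,-0.489,-0.101,0,0,0,0,-0.605,-0.229,0,0,0,0,-0.676,-0.385,0,0,0,0]}}

```text
time: 17.1
tool_pos: [0.51, 0.1298, 0.1141]
tool_rot: [3.138, -0.001, 1.167]
contact_force: [12.6, 2.2, -17.4]
opening: 0.0173
```

Call:
{"op": "jog_arm", "data": {"deltas": [-0.014,-0.171,-0.005,0,0,0,0.022,-0.34,-0.008,0,0,0,0.107,-0.489,-0.008,0,0,0,0.235,-0.605,-0.008,0,0,0,0.391,-0.676,-0.008,0,0,0]}}

```text
time: 17.52
tool_pos: [0.5489, 0.0624, 0.1139]
tool_rot: [-3.141, -0.002, 1.164]
contact_force: [0.3, 17.9, -4.5]
opening: 0.0174
```

Call:
{"op": "jog_arm", "data": {"deltas": [0.171,-0.019,0,0,0,0,0.34,0.016,0,0,0,0,0.489,0.101,0,0,0,0,0.605,0.229,0,0,0,0,0.676,0.385,0,0,0,0]}}

```text
time: 17.93
tool_pos: [0.616, 0.0996, 0.1139]
tool_rot: [-3.14, 0.003, 1.164]
contact_force: [-10.2, -1.7, 4.6]
opening: 0.0173
```

Call:
{"op": "jog_arm", "data": {"deltas": [0.015,0.176,0,0,0,0,-0.02,0.346,0,0,0,0,-0.105,0.495,0,0,0,0,-0.232,0.611,0,0,0,0,-0.388,0.682,0,0,0,0]}}

```text
time: 18.35
tool_pos: [0.5792, 0.1685, 0.114]
tool_rot: [3.136, -0.0, 1.166]
contact_force: [2.7, -7.1, -3.6]
opening: 0.0174
```

Call:
{"op": "jog_arm", "data": {"deltas": [-0.171,0.019,0,0,0,0,-0.34,-0.016,0,0,0,0,-0.489,-0.101,0,0,0,0,-0.605,-0.229,0,0,0,0,-0.676,-0.385,0,0,0,0]}}

```text
time: 18.77
tool_pos: [0.5103, 0.1307, 0.114]
tool_rot: [3.138, -0.002, 1.167]
contact_force: [9.5, 3.1, -10.2]
opening: 0.0172
```

Call:
{"op": "jog_arm", "data": {"deltas": [-0.016,-0.171,0,0,0,0,0.02,-0.338,0,0,0,0,0.105,-0.486,0,0,0,0,0.233,-0.602,0,0,0,0,0.388,-0.673,0,0,0,0]}}

```text
time: 19.18
tool_pos: [0.5484, 0.0626, 0.1139]
tool_rot: [-3.141, -0.0, 1.165]
contact_force: [-0.7, 14.5, -2.1]
opening: 0.0172
```

Call:
{"op": "jog_arm", "data": {"deltas": [0.171,-0.019,0,0,0,0,0.34,0.016,0,0,0,0,0.489,0.101,0,0,0,0,0.605,0.229,0,0,0,0,0.676,0.385,0,0,0,0]}}

```text
time: 19.6
tool_pos: [0.6162, 0.1003, 0.1139]
tool_rot: [-3.141, 0.003, 1.164]
contact_force: [-10.7, -2.0, 4.0]
opening: 0.0173
```

Call:
{"op": "jog_arm", "data": {"deltas": [0,0,0,0,0,0,0,0,0,0,0,0,0,0,0,0,0,0]}}

```text
time: 19.85
tool_pos: [0.6166, 0.1019, 0.1139]
tool_rot: [3.14, -0.001, 1.166]
contact_force: [-1.4, 4.9, 1.7]
opening: 0.0174
```

```bash
python3 - <<'E'
from h import *
o=robot.observe();d=o['tool_pos'][:2]-[.5633,.1157];print(o['time'],o['tool_pos'],d,np.linalg.norm(d),np.degrees(np.arctan2(d[1],d[0])),o['contact_force'],o['opening'])
a=snap('wrist','w5')[1];b=snap('scene','s5')[1]
cv2.imwrite('pics/c5.png',np.hstack([cv2.resize(a,(400,300)),cv2.resize(b,(400,300))]))
E
```

```text
19.85 [0.6165577  0.1018777  0.11391845] [ 0.0532577 -0.0138223] 0.0550221636618529 -14.549324619722324 [-1.38923787  4.87271484  1.65086229] 0.017355477011391486
```

View pics/c5.png

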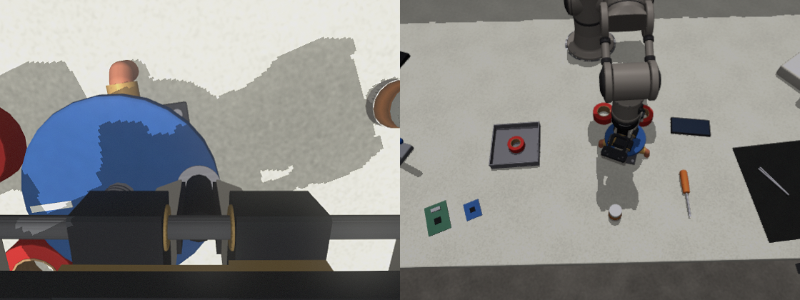

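The gripper still holds the crank at (200,180) in the left half. The roll lies in the tray at (515,143) in the right half, and the bystanders are unmoved. The wheel stands two turns plus 0.8° (0.013 rad) from the stop.

```bash
python3 -c "
from cell import robot
print(robot.hand_in())"
```

```text
the job is handed in; nothing more can be done
None
```

The job is done and handed in at about 20 s of the 72 s allowed. I lifted the small red roll off the stem and set it down flat in the tray. I then turned the crank clockwise to its hard stop and back two full turns anticlockwise, and finished still gripping the crank.

What the last checks showed:
- **Tape roll:** measured at (0.540, -0.271), within a few mm of the tray centre. It was still lying in the tray in the final scene picture.
- **Stop:** the crank held its position at about -15.3° while the force rose to about 24 N.
- **Wheel at the end:** the tool is at -14.5° after two turns, so about 0.013 rad past exactly two turns (0.25 rad allowed). This comes from the tool's position on the fitted circle; I had no direct reading of the wheel joint.
- **Grip:** set to 30 N with the jaws 17.4 mm apart on the 18 mm crank, and the measured force on the tool was about 5 N.
- **Bystanders:** the jar, phone and screwdriver looked unmoved in the final scene picture. I did not measure them again.

Two readings disagreed:
- **Valve facing:** the pipes left it open which way the valve faced, so I tested the first possible stop position slowly. The wheel passed it freely, and the stop came half a turn later.
- **Circle centre:** the centre fitted from the tool's path was about 2 mm off the camera estimate. That caused side forces of up to about 18 N on the way round, which I corrected as I went.

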